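# Press a guide bushing home in a drilling jig

### The job

Pick up the brass guide bushing and start its shank in the bore of the blue drilling-jig block, then press it straight down until its shoulder sits flush on the block all round. It is a press fit and the block stands on springs that give way, so go by feel and do not press down harder than about 20 N; let go and leave the rosin, the beeswax and the cork block where they are.

Things in the scene. Friction and masses are not known exactly. Their poses are not given: they have to be found in the camera images.
- bushing_head (a point): the point to grip on the bushing: on its axis, in the upper part of the head, 22 mm above the shoulder and 12 mm below the top. Its z axis points up along the bushing. Finger tips that reach more than 22 mm below this point would come down on the block before the shoulder seats; the flat top may also be pressed with closed fingers
- bushing_shoulder (a point): the shoulder of the bushing, on its axis: underside of the head, 24 mm above the foot; must end level with bore_mouth
- bore_mouth (a point): centre of the bore's mouth in the top of the blue metal jig block (100 x 64 x 34 mm, the 100 mm along this x axis; top about 60 mm above the bench), z up. Through hole, 25 mm diameter, 1.5 mm chamfer. From about 6 mm depth three pairs of sprung ribs grip the shank one after another: the friction grows to about 8 to 15 N near the end, differs each time, and holds the shank afterwards
- jig (a joint): how far the jig block is pushed down on its springs, m: 0 unloaded, grows downwards in proportion to the force, hard stop at 0.014. Under the press the block sinks several mm before the shank slides, and springs back when let go; it cannot move sideways. Once the shoulder has landed the force goes on rising as block and bushing sink together
- bed: the steel base plate of the spring bed, 124 x 88 x 10 mm, fixed to the bench; origin in the middle of its underside, x along its length. Below the bore, 60 mm under its mouth
- bushing: the loose brass guide bushing, 58 mm tall, about 100 to 210 g, standing upright on its shank: shank 24 mm diameter, 24 mm long, foot tapered 1.5 mm over 5 mm; above it a ringed round head 32 mm diameter, 34 mm tall, with a small blind hole in its top. Origin at the centre of its foot, z axis up along it
- rosin: bystander: a round amber-brown cake of rosin, 43 mm across, 16 mm high; origin at the centre of its underside
- beeswax: bystander: a yellow block of beeswax, 30 x 50 x 22 mm; origin at the centre of its underside
- cork_block: bystander: a brown cork block, 45 x 70 x 30 mm; origin at the centre of its underside
There are look-alikes about, which are no part of the job. Leave any turquoise look-alike of the bushing alone. There is more than one size of the bed; the job needs the largest.

How it is judged:
On the way, in this order (a step that is already met when the one before it is completed fails the run):
1. the bushing is lifted clear of the bench (height (world z) of bushing above 0.03 m), for 0.1 s.
2. the shank has been started upright in the bore, at least 4 mm deep (z of bushing_shoulder in the frame of bore_mouth below 0.02 m and horizontal distance between bushing_shoulder and bore_mouth below 0.004 m and angle between bushing's own z axis and vertical below 0.15 rad), for 0.1 s.
3. the shoulder is pressed down onto the block, flush within 1.5 mm (z of bushing_shoulder in the frame of bore_mouth below 0.0015 m and horizontal distance between bushing_shoulder and bore_mouth below 0.003 m), for 0.1 s.
At the end, for the whole second after the job is handed in: The bushing stands in the bore with its shoulder on the block's top face (within 1.5 mm), centred within 3 mm and upright within 0.05 rad, at rest, the block sprung back up to within 3 mm (all of step 3 and angle between the z axis of bushing and the z axis of bore_mouth, either way round below 0.05 rad and linear speed of bushing below 0.01 m/s and value of joint jig below 0.003 m); the robot touches nothing.
It fails at once if the bushing is pressed down too hard: the block is driven more than 9.6 mm down on its springs (24 N) (value of joint jig above 0.0096 m).
It fails at once if the rosin is moved more than 15 mm (distance of rosin from where it was at the start of the episode above 0.015 m).
It fails at once if the beeswax is moved more than 15 mm (distance of beeswax from where it was at the start of the episode above 0.015 m).
It fails at once if the cork block is moved more than 15 mm (distance of cork_block from where it was at the start of the episode above 0.015 m).
It also fails if it takes over 48 s, if anything falls off the work surface, if the arm or the gripper's body presses on something with over 40 N, if the wrist force passes 120 N, or if a joint passes its speed limit or range.

### The arm

A 7-joint arm with a two-finger parallel gripper is mounted at the origin on a cart in front of the work surface, level with it; the furniture and walls round the work are solid. World frame = base frame: x ahead of the robot, y to its left, z up, the work surface at z = 0. Lengths are in m, angles in rad, forces in N, time in s.
With the tool pointing down it reaches from about 0.4 to 0.85 m from the base axis. Payload 10.4 kg.
Tool frame: the origin (TCP) lies on the centre line of the jaws, within the pads' length; the fingertips stand 11 mm ahead of it and the grasp point (between the pads) lies 8 mm behind it (manip.finger_overhang is the distance from the TCP to the fingertips, in m); z points along the fingers, y is the line along which they close (so a half turn about z gives the same grasp; the last joint's range is limited). The gripper opens to 85 mm and grips with 20 to 120 N. Pads are 22 mm wide; open, the fingers measure 114 mm over their backs; the gripper's body (76 mm by 85 mm) begins 54 mm behind the grasp point. The pads swing forward as they close: fully open they stand 13 mm farther back than shut.
Start: joints at [-1.235, 0.332, -0.065, 1.46, 0.022, 1.35, -0.088], TCP at [0.219, 0.585, 0.242] pointing down, gripper open.
Joint ranges: [-2.6, 2.6], [-0.5, 2.12], [-1.47, 1.34], [0.16, 2.42], [-1.27, 4.41], [0.06, 2.06], [-2.6, 2.6]. Speed limits (rad/s): [2.22, 2.22, 2.79, 2.79, 3.14, 3.14, 3.14].

### API

Orientations are given as a unit quaternion [x, y, z, w].
In Python, from workcell import manip, imaging, workorder gives the robot as it stands.
- The arm moves only by the tool jog_arm, never from a script. Its argument "deltas" is a list of rows, each an object with "gripper": the opening, from 0 (shut) to 1 (fully open); "offset": the shift along the tool's x, y, z in m, a list of three; "rotation": the turn, a rotation vector about the tool's x, y, z in degrees, a list of three. In form: [{"gripper": gripper, "offset": [tx, ty, tz], "rotation": [ax, ay, az]}, ...]. A call has 1 to 20 rows; each row shifts and turns the commanded pose from where the row before left it, along the tool's axes as they then stand; what a row does not reach is not made up. A row lasts 1/10 s, in which the tool goes at most 50 mm and 8.59 degrees, less where a joint would pass 70% of its speed; a pose out of reach is approached as far as the arm can. A call with a gripper value outside its range is refused whole. The fingers move at their own pace and stop on an object; "newtons" is the grip in N (left out, the last holds). Time passes only in rows, so rows that do not move let the fingers close. It gives the time, the measured TCP pose, the force, the opening and the grip force at its end, in the units of the state.
- manip.get_obs(): the state, without advancing time (a new reading comes with each control period).
- imaging.camera(name): name is "scene" or "top" or "wrist"; returns the picture (400x640x3 uint8, blue, green, red); there is no depth.
- imaging.camera_model(name): a dict with "camera_matrix" (3x3 intrinsics, pixels), "world_to_cam" (4x4, takes a point from world to camera coordinates); the wrist camera has in their place "hand_eye" (4x4, takes a point from camera to tool coordinates, whose origin is the TCP and whose axes are the flange's). Camera axes: x right, y up, looking along -z (the intrinsics and any distortion apply to the point x, -y, -z); pixel columns grow to the right and rows downward; lengths in m; the calibration is good to about 2 mm. A picture is of the moment at which its call begins: read the wrist's pose just before it. camera_model takes no time and is no camera call.
- workorder.hand_in(): hands the job in; it is judged then, once.
The state is a dict: "clock": time; "joint_pos": joint angles; "joint_velocities": joint speeds; "tau": joint torques, N m; "position": TCP position; "ee_rot": TCP orientation; "ft_force": force on the tool from outside, world axes, zero at the start; "torque": the same for the moment, N m; "grip_width": opening from 0.0 (shut) to 1.0 (fully open); "grasp_force": force on a finger pad.
Only numpy, scipy, OpenCV 4.12 (cv2) and the standard library are available. Lean on these libraries where they do the work, as an engineer would, in place of code of your own. Each camera call takes 0.05 s, during which the arm holds its last target. There are 200 camera calls.

## Working session

There is one attempt and no reset: what is moved stays moved. The work goes in short steps, Python scripts to look and compute and a tool call to move; the robot and the scene stay as the last step left them, time stands still between calls to the robot, and variables do not carry over. Pictures are saved under pics/ and viewed, at most 10 in all, crops included, and the job is handed in when it is done.

Besides the shell and the picture viewer there is one more tool, called after "Emit:" as name([rows], argument=value, ...), one row to a line, values as JSON. jog_arm: Moves the arm, as the interface text tells. Its arguments: {"type":"object","properties":{"deltas":{"type":"array","items":{"type":"object","properties":{"gripper":{"type":"number"},"offset":{"type":"array","items":{"type":"number"}},"rotation":{"type":"array","items":{"type":"number"}}}}},"newtons":{"type":"number"}},"required":["deltas"]}

```bash
mkdir -p pics; python3 - <<'E'
from workcell import manip, imaging
import cv2, numpy as np
for n in ("scene","top"):
    cv2.imwrite(f"pics/{n}0.png", imaging.camera(n))
    m=imaging.camera_model(n); print(n,{k:np.round(v,4).tolist() if not isinstance(v,str) else v for k,v in m.items()})
print(imaging.camera_model("wrist"))
print(manip.get_obs()); print(manip.finger_overhang)
E
```

```text
scene {'camera_matrix': [[513.184, 0.0, 323.6653], [0.0, 513.184, 198.1703], [0.0, 0.0, 1.0]], 'world_to_cam': [[0.8265, -0.5628, 0.0104, -0.4688], [0.3468, 0.5236, 0.7782, -0.2838], [-0.4434, -0.6396, 0.628, -0.804], [0.0, 0.0, 0.0, 1.0]]}
top {'camera_matrix': [[439.3002, 0.0, 312.5432], [0.0, 439.3002, 199.9357], [0.0, 0.0, 1.0]], 'world_to_cam': [[0.0108, -0.9995, -0.0289, 0.0361], [0.9823, 0.0052, 0.1875, -0.5584], [-0.1873, -0.0304, 0.9818, -0.8337], [0.0, 0.0, 0.0, 1.0]]}
{'camera_matrix': array([[330.22251089,   0.        , 316.61784314],
       [  0.        , 330.22251089, 204.87287129],
       [  0.        ,   0.        ,   1.        ]]), 'hand_eye': array([[-2.09771212e-04,  9.66064569e-01,  2.58300609e-01,
         6.59699882e-02],
       [ 9.99999975e-01,  1.83493124e-04,  1.25841750e-04,
         5.84543646e-04],
       [ 7.41748701e-05,  2.58300629e-01, -9.66064583e-01,
        -1.30152011e-01],
       [ 0.00000000e+00,  0.00000000e+00,  0.00000000e+00,
         1.00000000e+00]])}
{'clock': 0.1, 'joint_pos': array([-1.23460169,  0.33277379, -0.06469344,  1.46083178,  0.02160721,
        1.3499178 , -0.08847368]), 'joint_velocities': array([-0.00136486, -0.00154157, -0.00036739, -0.00055914, -0.00055184,
        0.00099412,  0.00174062]), 'tau': array([ 1.95238950e-03, -6.26740336e+01,  4.94733592e-02, -3.92433393e+01,
        1.62707077e-02,  6.78517812e-03, -1.72784121e-05]), 'position': array([0.21936318, 0.58490148, 0.24162946]), 'ee_rot': array([ 1.78416698e-01,  9.83954827e-01, -6.12641941e-04, -7.77550419e-05]), 'ft_force': array([-0.00208049, -0.15581904, -0.23839873]), 'torque': array([0.01670829, 0.01909325, 0.00660001]), 'grasp_force': 0.0, 'grip_width': 0.9992338753274698}
0.011
```

View pics/scene0.png

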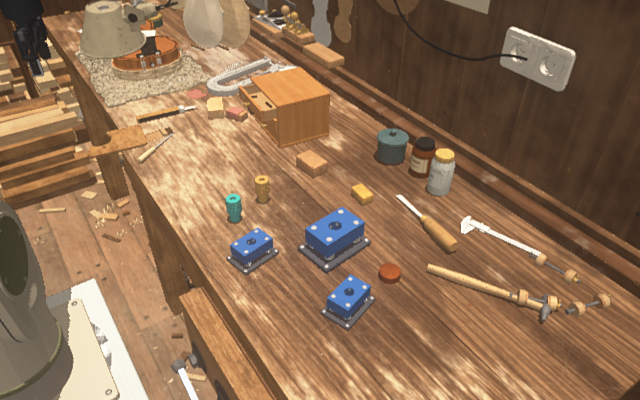

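View pics/top0.png

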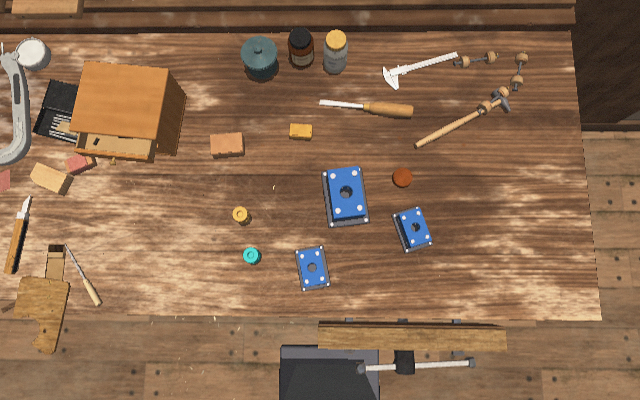

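The pictures show, in the scene view, the brass bushing at (262,188) and its turquoise look-alike at (234,208). There are three blue blocks, at (335,237), (252,248) and (348,298). In the top view the brass bushing is at (240,214) and the blocks are at (346,194), (312,268) and (412,228). The largest block, (335,237) / (346,194), fits the job. I'll confirm both in one enlarged crop.

```bash
python3 - <<'E'
import cv2, numpy as np
s=cv2.imread("pics/scene0.png"); t=cv2.imread("pics/top0.png")
A=cv2.resize(s[165:275,225:375],None,fx=5,fy=5,interpolation=cv2.INTER_CUBIC)[:,:750]
B=cv2.resize(t[160:230,225:375],None,fx=5,fy=5,interpolation=cv2.INTER_CUBIC)
cv2.imwrite("pics/crop1.png",cv2.resize(A,(750,550))); cv2.imwrite("pics/crop2.png",B)
E
```

```text
(no output)
```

View pics/crop1.png

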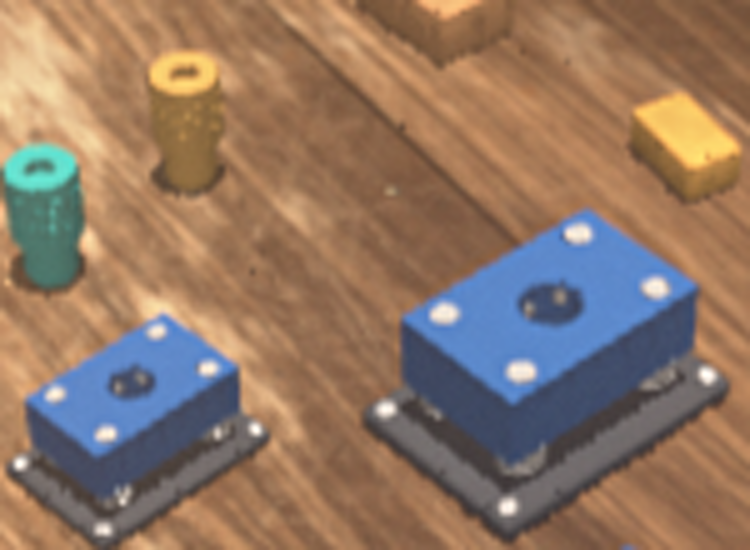

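View pics/crop2.png

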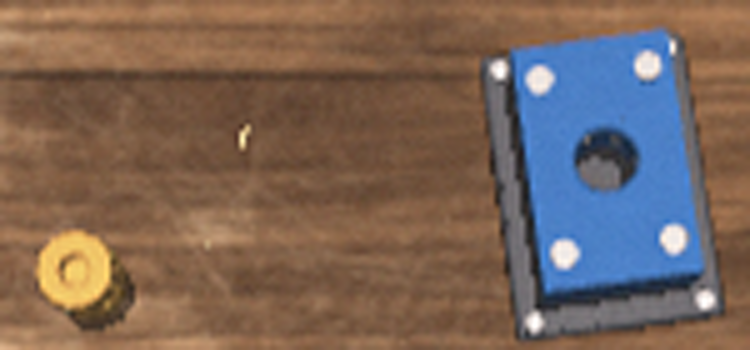

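The crops confirm them. The brass bushing's top is at scene (261.8,179.6) and top (239.8,214.0). The largest block's bore mouth is at scene (335.0,225.6) and top (346.2,191.6). Now I'll triangulate.

```bash
cat > h.py <<'E'
from workcell import manip, imaging
import numpy as np
from scipy.spatial.transform import Rotation as R
def cam(name, obs=None):
    m=imaging.camera_model(name); K=m["camera_matrix"]
    if name=="wrist":
        T=np.eye(4); T[:3,:3]=R.from_quat(obs["ee_rot"]).as_matrix(); T[:3,3]=obs["position"]
        W=np.linalg.inv(T@m["hand_eye"])
    else: W=m["world_to_cam"]
    return K@(np.diag([1,-1,-1.])@W[:3])
def tri(Ps,uvs):
    A=np.vstack([[u*P[2]-P[0],v*P[2]-P[1]] for P,(u,v) in zip(Ps,uvs)])
    x=np.linalg.lstsq(A[:,:3],-A[:,3],rcond=None)[0]
    r=[np.round((P@np.r_[x,1])[:2]/(P@np.r_[x,1])[2]-uv,1).tolist() for P,uv in zip(Ps,uvs)]
    return np.round(x,4),r
def onz(P,uv,z):
    u,v=uv; A=np.array([u*P[2]-P[0],v*P[2]-P[1]])
    return np.round(np.linalg.solve(A[:,:2],-(A[:,2]*z+A[:,3])),4)
E
python3 - <<'E'
from h import *
S,T=cam("scene"),cam("top")
sc=lambda x,y:(225+x/5-.4,165+y/5-.4); tc=lambda x,y:(225+x/5-.4,160+y/5-.4)
print("bush",tri([S,T],[sc(184,73),tc(74,270)]))
print("bore",tri([S,T],[sc(550,303),tc(606,158)]))
for a,b in [((443,314),(565,253)),((520,371),(674,239)),((578,234),(540,80)),((655,288),(648,65))]:
    print("screw",tri([S,T],[sc(*a),tc(*b)]))
E
```

```text
bush (array([0.529 , 0.1872, 0.0563]), [[-0.1, 0.0], [0.0, -0.1]])
bore (array([ 0.575 , -0.0261,  0.058 ]), [[0.2, -0.0], [-0.1, 0.2]])
screw (array([ 0.5359, -0.0095,  0.0594]), [[0.2, -0.0], [-0.1, 0.3]])
screw (array([ 0.542 , -0.053 ,  0.0599]), [[0.1, -0.0], [-0.1, 0.1]])
screw (array([6.072e-01, 4.000e-04, 5.950e-02]), [[0.0, -0.0], [-0.0, 0.0]])
screw (array([ 0.6134, -0.0432,  0.0596]), [[0.1, -0.0], [-0.1, 0.1]])
```

Emit:
jog_arm([
  {"gripper": 1,"offset": [0,0,0],"rotation": [0,0,-6.87]},
  {"gripper": 1,"offset": [0,0,0],"rotation": [0,0,-6.87]},
  {"gripper": 1,"offset": [0,0,0],"rotation": [0,0,-6.87]},
  {"gripper": 1,"offset": [-0.02,-0.025,0.005],"rotation": [0,0,0]},
  {"gripper": 1,"offset": [-0.02,-0.025,0.005],"rotation": [0,0,0]},
  {"gripper": 1,"offset": [-0.02,-0.025,0.005],"rotation": [0,0,0]},
  {"gripper": 1,"offset": [-0.02,-0.025,0.005],"rotation": [0,0,0]},
  {"gripper": 1,"offset": [-0.02,-0.025,0.005],"rotation": [0,0,0]},
  {"gripper": 1,"offset": [-0.02,-0.025,0.005],"rotation": [0,0,0]},
  {"gripper": 1,"offset": [-0.02,-0.025,0.005],"rotation": [0,0,0]},
  {"gripper": 1,"offset": [-0.02,-0.025,0.005],"rotation": [0,0,0]},
  {"gripper": 1,"offset": [-0.02,-0.025,0.005],"rotation": [0,0,0]},
  {"gripper": 1,"offset": [-0.02,-0.025,0.005],"rotation": [0,0,0]},
  {"gripper": 1,"offset": [-0.02,-0.025,0.005],"rotation": [0,0,0]},
  {"gripper": 1,"offset": [-0.02,-0.025,0.005],"rotation": [0,0,0]},
  {"gripper": 1,"offset": [-0.02,-0.025,0.005],"rotation": [0,0,0]},
  {"gripper": 1,"offset": [-0.02,-0.025,0.005],"rotation": [0,0,0]},
  {"gripper": 1,"offset": [-0.02,-0.025,0.005],"rotation": [0,0,0]},
  {"gripper": 1,"offset": [-0.01,-0.023,0.005],"rotation": [0,0,0]},
])

```text
clock: 2.0
position: [0.5309, 0.1858, 0.1618]
ee_rot: [0.0, 1.0, -0.0, 0.0]
ft_force: [-0.2, 0.4, -0.8]
grip_width: 1.002
grasp_force: 0.0
```

Emit:
jog_arm([
  {"gripper": 1,"offset": [0,0,0],"rotation": [0,0,0]},
  {"gripper": 1,"offset": [0,0,0],"rotation": [0,0,0]},
])

```text
clock: 2.2
position: [0.5296, 0.1873, 0.162]
ee_rot: [0.0, 1.0, -0.0, -0.0]
ft_force: [0.2, 0.5, -0.7]
grip_width: 1.001
grasp_force: 0.0
```

```bash
python3 - <<'E'
from h import *
import cv2
o=manip.get_obs(); im=imaging.camera("wrist"); cv2.imwrite("pics/w1.png",im)
print(o["position"],o["ee_rot"],o["clock"],np.round(o["joint_pos"],2))
P=cam("wrist",o); q=P@[.529,.1872,.058,1]; print(q/q[2])
E
```

```text
[0.52960138 0.18733463 0.16195161] [ 3.90622112e-05  9.99999918e-01 -2.25063194e-05 -4.01787268e-04] 2.2 [-0.59  0.25  0.2   1.74 -0.05  1.15  1.19]
[315.3784054  208.29974681   1.        ]
```

View pics/w1.png

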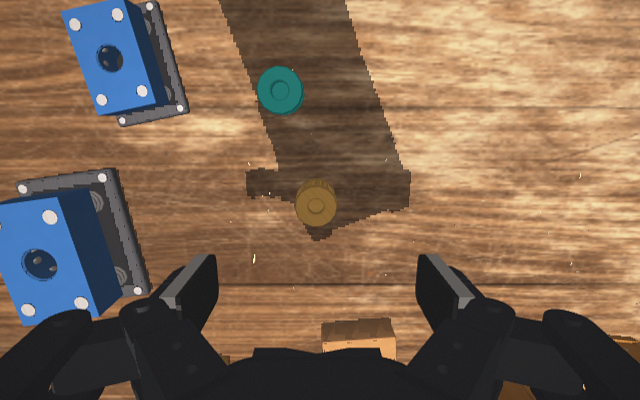

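The wrist view shows the brass bushing's top at (316,206.5) between the open fingers, and the job's bore at (40,264). The turquoise one is at (280,90), well clear.

```bash
python3 - <<'E'
from h import *
o=manip.get_obs(); P=cam("wrist",o); S,T=cam("scene"),cam("top")
print(onz(P,(316,206.5),.058), onz(P,(40,264),.0594))
print(tri([S,T,P],[(261.4,179.2),(239.4,213.6),(316,206.5)]))
E
```

```text
[0.5275 0.1887] [ 0.573  -0.0228]
(array([0.529 , 0.1878, 0.0556]), [[-0.2, 0.1], [-0.2, -0.0], [-1.1, 1.2]])
```

Emit:
jog_arm([
  {"gripper": 1,"offset": [0.001,0.0007,0.02],"rotation": [0,0,0]},
  {"gripper": 1,"offset": [0,0,0.025],"rotation": [0,0,0]},
  {"gripper": 1,"offset": [0,0,0.025],"rotation": [0,0,0]},
  {"gripper": 1,"offset": [0,0,0.025],"rotation": [0,0,0]},
  {"gripper": 1,"offset": [0,0,0.02],"rotation": [0,0,0]},
  {"gripper": 1,"offset": [0,0,0.009],"rotation": [0,0,0]},
  {"gripper": 1,"offset": [0,0,0],"rotation": [0,0,0]},
  {"gripper": 0.3,"offset": [0,0,0],"rotation": [0,0,0]},
  {"gripper": 0,"offset": [0,0,0],"rotation": [0,0,0]},
  {"gripper": 0,"offset": [0,0,0],"rotation": [0,0,0]},
  {"gripper": 0,"offset": [0,0,0],"rotation": [0,0,0]},
  {"gripper": 0,"offset": [0,0,0],"rotation": [0,0,0]},
  {"gripper": 0,"offset": [0,0,0],"rotation": [0,0,0]},
  {"gripper": 0,"offset": [0,0,0],"rotation": [0,0,0]},
], newtons=80)

```text
clock: 3.65
position: [0.5294, 0.1883, 0.0392]
ee_rot: [-0.0, 1.0, 0.0, 0.001]
ft_force: [-0.7, -0.4, 5.5]
grip_width: 0.352
grasp_force: 78.4
```

Emit:
jog_arm([
  {"offset": [0,0,-0.015],"rotation": [0,0,0]},
  {"offset": [0,0,-0.03],"rotation": [0,0,0]},
  {"offset": [0,0,-0.03],"rotation": [0,0,0]},
  {"offset": [0,0,-0.02],"rotation": [0,0,0]},
  {"offset": [-0.009,-0.03,0],"rotation": [0,0,0]},
  {"offset": [-0.009,-0.03,0],"rotation": [0,0,0]},
  {"offset": [-0.009,-0.03,0],"rotation": [0,0,0]},
  {"offset": [-0.009,-0.03,0],"rotation": [0,0,0]},
  {"offset": [-0.009,-0.03,0],"rotation": [0,0,0]},
  {"offset": [0,-0.01,0],"rotation": [0,0,0]},
  {"offset": [0,0,0],"rotation": [0,0,0]},
  {"offset": [0,0,0],"rotation": [0,0,0]},
  {"offset": [0,0,0],"rotation": [0,0,0]},
])

```text
schema error: expected keys gripper, offset, rotation
```

```bash
python3 - <<'E'
from h import *
import cv2
o=manip.get_obs(); ims={n:imaging.camera(n) for n in("wrist","scene","top")}
np.save("o2.npy",o,allow_pickle=True)
for n in ims: cv2.imwrite(f"pics/{n}2.png",ims[n])
print(o["position"],R.from_quat(o["ee_rot"]).as_matrix().round(4).tolist(),o["clock"],o["grip_width"],o["ft_force"])
w=ims["wrist"]
# montage: wrist crop x2 ; scene, top crops x4
a=cv2.resize(w[130:390,100:500],None,fx=2,fy=2,interpolation=cv2.INTER_CUBIC)
cv2.imwrite("pics/w2.png",a)
b=cv2.resize(ims["scene"][150:270,260:400],(700,600),interpolation=cv2.INTER_CUBIC); cv2.imwrite("pics/s2.png",b)
E
```

```text
[0.52937473 0.18830178 0.0392366 ] [[-1.0, -0.0007, 0.0012], [-0.0007, 1.0, 0.0007], [-0.0012, 0.0007, -1.0]] 3.65 0.3523216382073192 [-0.710386   -0.44505673  5.47702151]
```

View pics/w2.png

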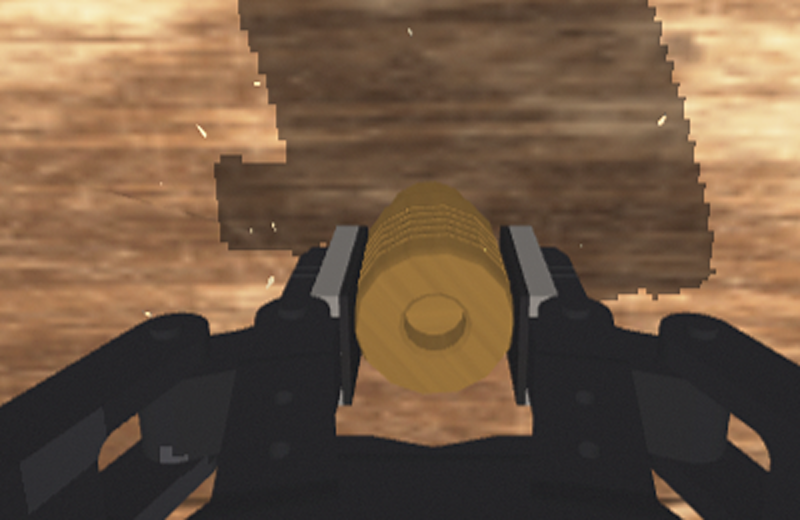

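View pics/s2.png

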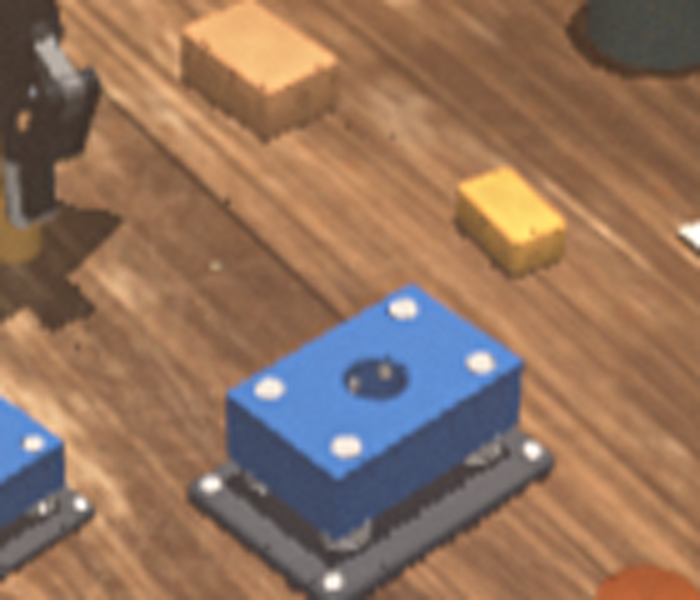

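The move was refused because each row needs a gripper value. The wrist view shows the bushing held squarely, its top centred at about crop (435,316), which is image (317.5,288). I'll resend the move with the gripper value.

Emit:
jog_arm([
  {"gripper": 0,"offset": [0,0,-0.015],"rotation": [0,0,0]},
  {"gripper": 0,"offset": [0,0,-0.03],"rotation": [0,0,0]},
  {"gripper": 0,"offset": [0,0,-0.03],"rotation": [0,0,0]},
  {"gripper": 0,"offset": [0,0,-0.02],"rotation": [0,0,0]},
  {"gripper": 0,"offset": [-0.009,-0.03,0],"rotation": [0,0,0]},
  {"gripper": 0,"offset": [-0.009,-0.03,0],"rotation": [0,0,0]},
  {"gripper": 0,"offset": [-0.009,-0.03,0],"rotation": [0,0,0]},
  {"gripper": 0,"offset": [-0.009,-0.03,0],"rotation": [0,0,0]},
  {"gripper": 0,"offset": [-0.009,-0.03,0],"rotation": [0,0,0]},
  {"gripper": 0,"offset": [0,-0.01,0],"rotation": [0,0,0]},
  {"gripper": 0,"offset": [0,0,0],"rotation": [0,0,0]},
  {"gripper": 0,"offset": [0,0,0],"rotation": [0,0,0]},
  {"gripper": 0,"offset": [0,0,0],"rotation": [0,0,0]},
])

```text
clock: 5.1
position: [0.5737, 0.0302, 0.1335]
ee_rot: [-0.002, 1.0, 0.0, -0.0]
ft_force: [0.8, 1.0, -0.7]
grip_width: 0.352
grasp_force: 79.0
```

```bash
python3 - <<'E'
from h import *
import cv2
o=np.load("o2.npy",allow_pickle=True).item(); P=cam("wrist",o); print("held top on bench",onz(P,(317.5,288),.058), o["position"])
o=manip.get_obs(); w=imaging.camera("wrist"); np.save("o3.npy",o,allow_pickle=True)
cv2.imwrite("pics/w3full.png",w)
print(o["position"],R.from_quat(o["ee_rot"]).as_matrix().round(4).tolist(),o["clock"],o["grip_width"],o["ft_force"],o["grasp_force"])
P=cam("wrist",o); q=P@[.5745,-.0262,.0594,1]; print(q/q[2])
cv2.imwrite("pics/w3.png",cv2.resize(w[100:370,60:460],None,fx=2,fy=2,interpolation=cv2.INTER_CUBIC))
E
```

```text
held top on bench [0.5256 0.1894] [0.52937473 0.18830178 0.0392366 ]
[0.5737475  0.03018862 0.1334941 ] [[-1.0, -0.0032, -0.0], [-0.0032, 1.0, 0.0009], [0.0, 0.0009, -1.0]] 5.1 0.3523181921434827 [ 0.84239867  1.04116574 -0.74172623] 78.95664095878601
[228.44529934 222.29377106   1.        ]
```

View pics/w3.png

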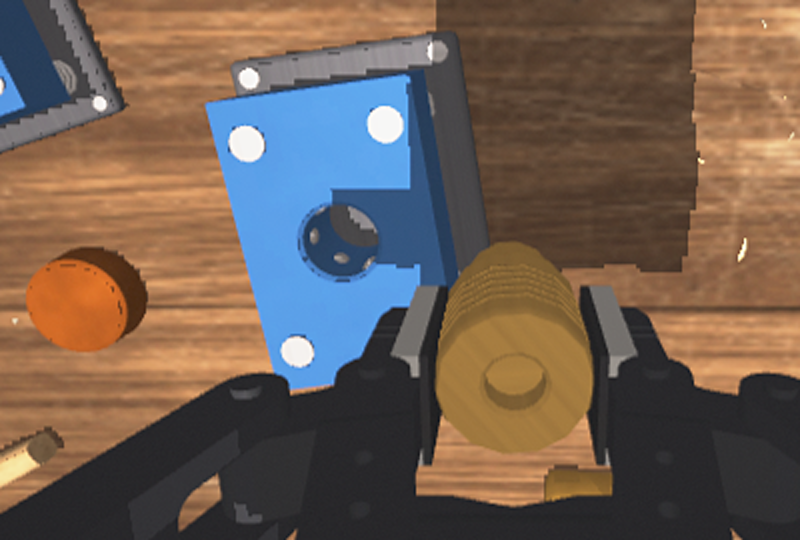

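The wrist view shows the bore mouth at crop (339,242), which is image (229.3,220.8). The held bushing's top spans crop columns 436–594 and its lower edge is at row 453. The rosin, at left, is clear.

```bash
python3 - <<'E'
from h import *
from scipy.optimize import least_squares
o=np.load("o3.npy",allow_pickle=True).item(); P=cam("wrist",o); p=o["position"]
th=np.linspace(0,2*np.pi,361)
def ext(c,z,r):
    X=np.c_[c[0]+r*np.cos(th),c[1]+r*np.sin(th),np.full(361,z),np.ones(361)]@P.T
    uv=X[:,:2]/X[:,2:]; return uv[:,0].min(),uv[:,0].max(),uv[:,1].min(),uv[:,1].max()
zt=p[2]+.0188
f=lambda q:(lambda e:[e[0]-277.8,e[1]-356.8,e[3]-326.3])(ext(q[:2],zt,q[2]))
s=least_squares(f,[*p[:2],.015]); print("bush top",s.x.round(4),s.fun.round(2))
g=lambda q:(lambda e:np.array(e)-[208.9,249.9,201.3,240.9])(ext(q[:2],.0594,q[2]))
b=least_squares(g,[.5745,-.026,.0135]); print("bore",b.x.round(4),b.fun.round(2))
print("wrist-relative needed move",(b.x-s.x)[:2].round(4)," target TCP",(p[:2]+(b.x-s.x)[:2]).round(4))
E
```

```text
bush top [0.5716 0.0312 0.0148] [ 0.  0. -0.]
bore [ 0.5739 -0.0255  0.0134] [-0.15  0.15  0.16 -0.16]
wrist-relative needed move [ 0.0023 -0.0567]  target TCP [ 0.576  -0.0266]
```

Emit:
jog_arm([
  {"gripper": 0,"offset": [-0.001,-0.02,0],"rotation": [0,0,0]},
  {"gripper": 0,"offset": [-0.001,-0.02,0],"rotation": [0,0,0]},
  {"gripper": 0,"offset": [0,-0.0162,0],"rotation": [0,0,0]},
  {"gripper": 0,"offset": [0,0,0.015],"rotation": [0,0,0]},
  {"gripper": 0,"offset": [0,0,0.015],"rotation": [0,0,0]},
  {"gripper": 0,"offset": [0,0,0],"rotation": [0,0,0]},
  {"gripper": 0,"offset": [0,0,0],"rotation": [0,0,0]},
  {"gripper": 0,"offset": [0,0,0],"rotation": [0,0,0]},
])

```text
clock: 5.95
position: [0.5763, -0.0272, 0.1035]
ee_rot: [-0.001, 1.0, 0.0, 0.0]
ft_force: [-0.4, 0.5, -1.5]
grip_width: 0.35
grasp_force: 79.0
```

```bash
python3 - <<'E'
from h import *
import cv2
o=manip.get_obs(); print(o["position"],o["ft_force"],o["torque"])
s=imaging.camera("scene"); t=imaging.camera("top")
a=cv2.resize(s[150:270,270:390],(600,600),interpolation=cv2.INTER_CUBIC); cv2.imwrite("pics/s4.png",a)
E
```

```text
[ 0.57626858 -0.02716182  0.10351223] [-0.3905683   0.52234548 -1.48945963] [-0.02923163  0.02262386  0.00105757]
```

View pics/s4.png

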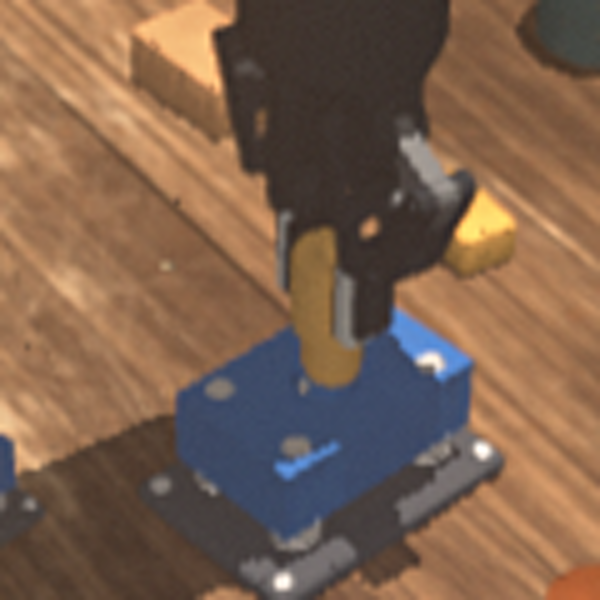

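The scene view shows the shank's foot at about crop (330,372), which is image (336,224). That is directly over the bore, whose edge just shows to its left. I'll correct by under 1 mm and lower gently.

Emit:
jog_arm([
  {"gripper": 0,"offset": [0.0005,0.0008,0],"rotation": [0,0,0]},
  {"gripper": 0,"offset": [0,0,0.002],"rotation": [0,0,0]},
  {"gripper": 0,"offset": [0,0,0.002],"rotation": [0,0,0]},
  {"gripper": 0,"offset": [0,0,0.002],"rotation": [0,0,0]},
  {"gripper": 0,"offset": [0,0,0],"rotation": [0,0,0]},
  {"gripper": 0,"offset": [0,0,0],"rotation": [0,0,0]},
])

```text
clock: 6.65
position: [0.5754, -0.0271, 0.0972]
ee_rot: [-0.0, 1.0, 0.0, -0.0]
ft_force: [-0.2, 0.4, -0.1]
grip_width: 0.354
grasp_force: 79.0
```

Emit:
jog_arm([
  {"gripper": 0,"offset": [0,0,0.002],"rotation": [0,0,0]},
  {"gripper": 0,"offset": [0,0,0.001],"rotation": [0,0,0]},
  {"gripper": 0,"offset": [0,0,0],"rotation": [0,0,0]},
  {"gripper": 0,"offset": [0,0,0],"rotation": [0,0,0]},
])

```text
clock: 7.05
position: [0.5756, -0.0268, 0.0944]
ee_rot: [-0.001, 1.0, 0.0, 0.0]
ft_force: [0.3, 1.9, 1.0]
grip_width: 0.351
grasp_force: 79.0
```

Emit:
jog_arm([
  {"gripper": 0,"offset": [0,0.0006,0.001],"rotation": [0,0,0]},
  {"gripper": 0,"offset": [0,0,0.001],"rotation": [0,0,0]},
  {"gripper": 0,"offset": [0,0,0.001],"rotation": [0,0,0]},
  {"gripper": 0,"offset": [0,0,0],"rotation": [0,0,0]},
  {"gripper": 0,"offset": [0,0,0],"rotation": [0,0,0]},
])

```text
clock: 7.55
position: [0.5754, -0.0263, 0.0912]
ee_rot: [-0.001, 1.0, 0.0, -0.0]
ft_force: [-0.8, 3.5, 1.6]
grip_width: 0.353
grasp_force: 79.0
```

Emit:
jog_arm([
  {"gripper": 0,"offset": [0,0,0.002],"rotation": [0,0,0]},
  {"gripper": 0,"offset": [0,0,0.002],"rotation": [0,0,0]},
  {"gripper": 0,"offset": [0,0,0],"rotation": [0,0,0]},
  {"gripper": 0,"offset": [0,0,0],"rotation": [0,0,0]},
])

```text
clock: 7.95
position: [0.5755, -0.0262, 0.0873]
ee_rot: [-0.001, 1.0, 0.0, 0.0]
ft_force: [-1.8, 5.0, 3.8]
grip_width: 0.354
grasp_force: 79.0
```

Emit:
jog_arm([
  {"gripper": 0,"offset": [0.0003,0.0007,0],"rotation": [0,0,0]},
  {"gripper": 0,"offset": [0,0,0],"rotation": [0,0,0]},
  {"gripper": 0,"offset": [0,0,0.001],"rotation": [0,0,0]},
  {"gripper": 0,"offset": [0,0,0],"rotation": [0,0,0]},
  {"gripper": 0,"offset": [0,0,0],"rotation": [0,0,0]},
])

```text
clock: 8.45
position: [0.5754, -0.026, 0.0864]
ee_rot: [-0.0, 1.0, -0.0, 0.0]
ft_force: [-1.3, 1.4, 4.1]
grip_width: 0.354
grasp_force: 79.2
```

Emit:
jog_arm([
  {"gripper": 0,"offset": [0,0.0002,0.002],"rotation": [0,0,0]},
  {"gripper": 0,"offset": [0,0,0.002],"rotation": [0,0,0]},
  {"gripper": 0,"offset": [0,0,0.001],"rotation": [0,0,0]},
  {"gripper": 0,"offset": [0,0,0],"rotation": [0,0,0]},
  {"gripper": 0,"offset": [0,0,0],"rotation": [0,0,0]},
])

```text
clock: 8.95
position: [0.5755, -0.0259, 0.0816]
ee_rot: [-0.0, 1.0, -0.0, 0.0]
ft_force: [-0.4, 2.4, 4.9]
grip_width: 0.353
grasp_force: 79.5
```

Emit:
jog_arm([
  {"gripper": 0,"offset": [0,0,0.002],"rotation": [0,0,0]},
  {"gripper": 0,"offset": [0,0,0.002],"rotation": [0,0,0]},
  {"gripper": 0,"offset": [0,0,0],"rotation": [0,0,0]},
  {"gripper": 0,"offset": [0,0,0],"rotation": [0,0,0]},
])

```text
clock: 9.35
position: [0.5755, -0.0259, 0.0777]
ee_rot: [-0.0, 1.0, -0.0, 0.0]
ft_force: [-1.7, 2.0, 6.5]
grip_width: 0.352
grasp_force: 79.7
```

Emit:
jog_arm([
  {"gripper": 0,"offset": [0.0003,0.0003,0.002],"rotation": [0,0,0]},
  {"gripper": 0,"offset": [0,0,0.001],"rotation": [0,0,0]},
  {"gripper": 0,"offset": [0,0,0.001],"rotation": [0,0,0]},
  {"gripper": 0,"offset": [0,0,0],"rotation": [0,0,0]},
])

```text
clock: 9.75
position: [0.5754, -0.0259, 0.0741]
ee_rot: [-0.0, 1.0, -0.0, 0.001]
ft_force: [-2.3, 1.5, 10.6]
grip_width: 0.355
grasp_force: 80.0
```

Emit:
jog_arm([
  {"gripper": 0,"offset": [0,0,0.001],"rotation": [0,0,0]},
  {"gripper": 0,"offset": [0,0,0.001],"rotation": [0,0,0]},
  {"gripper": 0,"offset": [0,0,0],"rotation": [0,0,0]},
])

```text
clock: 10.05
position: [0.5755, -0.0259, 0.0722]
ee_rot: [-0.0, 1.0, -0.0, 0.001]
ft_force: [-3.0, 1.6, 11.9]
grip_width: 0.353
grasp_force: 80.1
```

Emit:
jog_arm([
  {"gripper": 0,"offset": [0.0003,0,0.001],"rotation": [0,0,0]},
  {"gripper": 0,"offset": [0,0,0],"rotation": [0,0,0]},
  {"gripper": 0,"offset": [0,0,0],"rotation": [0,0,0]},
])

```text
clock: 10.35
position: [0.5754, -0.0259, 0.0712]
ee_rot: [-0.0, 1.0, -0.0, 0.001]
ft_force: [-1.8, 0.6, 10.3]
grip_width: 0.353
grasp_force: 80.1
```

Emit:
jog_arm([
  {"gripper": 0,"offset": [0,0,0.001],"rotation": [0,0,0]},
  {"gripper": 0,"offset": [0,0,0],"rotation": [0,0,0]},
  {"gripper": 0,"offset": [0,0,0],"rotation": [0,0,0]},
])

```text
clock: 10.65
position: [0.5754, -0.0259, 0.0703]
ee_rot: [-0.0, 1.0, -0.0, 0.001]
ft_force: [-3.0, 1.3, 11.1]
grip_width: 0.348
grasp_force: 80.1
```

Emit:
jog_arm([
  {"gripper": 0,"offset": [0,0,0.001],"rotation": [0,0,0]},
  {"gripper": 0,"offset": [0,0,0],"rotation": [0,0,0]},
  {"gripper": 0,"offset": [0,0,0],"rotation": [0,0,0]},
])

```text
clock: 10.95
position: [0.5755, -0.026, 0.0695]
ee_rot: [-0.0, 1.0, -0.0, 0.001]
ft_force: [-1.5, 0.7, 12.8]
grip_width: 0.354
grasp_force: 80.5
```

Emit:
jog_arm([
  {"gripper": 0,"offset": [0,0,0.001],"rotation": [0,0,0]},
  {"gripper": 0,"offset": [0,0,0],"rotation": [0,0,0]},
  {"gripper": 0,"offset": [0,0,0],"rotation": [0,0,0]},
])

```text
clock: 11.25
position: [0.5755, -0.026, 0.0687]
ee_rot: [-0.0, 1.0, -0.0, 0.001]
ft_force: [-3.6, 0.9, 15.0]
grip_width: 0.348
grasp_force: 80.7
```

Emit:
jog_arm([
  {"gripper": 0,"offset": [0,0,0.0008],"rotation": [0,0,0]},
  {"gripper": 0,"offset": [0,0,0],"rotation": [0,0,0]},
  {"gripper": 0,"offset": [0,0,0],"rotation": [0,0,0]},
])

```text
clock: 11.55
position: [0.5755, -0.026, 0.0681]
ee_rot: [-0.0, 1.0, -0.0, 0.001]
ft_force: [-3.9, 0.5, 17.0]
grip_width: 0.353
grasp_force: 80.9
```

The force now climbs at about 2.5–3 N/mm, the springs' own stiffness, so the shoulder has landed. I'll add one small press, then let go gently.

Emit:
jog_arm([
  {"gripper": 0,"offset": [0,0,0.0005],"rotation": [0,0,0]},
  {"gripper": 0,"offset": [0,0,0],"rotation": [0,0,0]},
  {"gripper": 0,"offset": [0,0,0],"rotation": [0,0,0]},
])

```text
clock: 11.85
position: [0.5755, -0.026, 0.0676]
ee_rot: [-0.0, 1.0, -0.0, 0.001]
ft_force: [-4.3, 1.2, 18.0]
grip_width: 0.354
grasp_force: 81.0
```

Emit:
jog_arm([
  {"gripper": 0,"offset": [0,0,-0.002],"rotation": [0,0,0]},
  {"gripper": 0,"offset": [0,0,-0.002],"rotation": [0,0,0]},
  {"gripper": 0,"offset": [0,0,-0.002],"rotation": [0,0,0]},
  {"gripper": 0,"offset": [0,0,-0.001],"rotation": [0,0,0]},
  {"gripper": 0,"offset": [0,0,0],"rotation": [0,0,0]},
  {"gripper": 0,"offset": [0,0,0],"rotation": [0,0,0]},
])

```text
clock: 12.45
position: [0.5753, -0.0259, 0.0732]
ee_rot: [-0.0, 1.0, -0.0, 0.001]
ft_force: [3.8, -0.9, 3.3]
grip_width: 0.352
grasp_force: 79.7
```

Emit:
jog_arm([
  {"gripper": 0.6,"offset": [0,0,-0.001],"rotation": [0,0,0]},
  {"gripper": 0.8,"offset": [0,0,0],"rotation": [0,0,0]},
  {"gripper": 0.8,"offset": [0,0,0],"rotation": [0,0,0]},
  {"gripper": 0.8,"offset": [0,0,0],"rotation": [0,0,0]},
  {"gripper": 0.8,"offset": [0,0,-0.02],"rotation": [0,0,0]},
  {"gripper": 0.8,"offset": [0,0,-0.03],"rotation": [0,0,0]},
  {"gripper": 0.8,"offset": [0,0,-0.03],"rotation": [0,0,0]},
  {"gripper": 0.8,"offset": [0,0.03,-0.03],"rotation": [0,0,0]},
  {"gripper": 0.8,"offset": [0,0.04,0],"rotation": [0,0,0]},
  {"gripper": 0.8,"offset": [0,0.04,0],"rotation": [0,0,0]},
  {"gripper": 0.8,"offset": [0,0.04,0],"rotation": [0,0,0]},
  {"gripper": 0.8,"offset": [0,0.04,0],"rotation": [0,0,0]},
  {"gripper": 0.8,"offset": [0,0,0],"rotation": [0,0,0]},
  {"gripper": 0.8,"offset": [0,0,0],"rotation": [0,0,0]},
])

```text
clock: 13.85
position: [0.574, 0.1655, 0.1836]
ee_rot: [-0.002, 1.0, -0.0, -0.0]
ft_force: [0.3, -0.4, 0.2]
grip_width: 0.8
grasp_force: 0.0
```

```bash
python3 - <<'E'
from h import *
import cv2
s=imaging.camera("scene")
cv2.imwrite("pics/s5.png",cv2.resize(s[170:275,285:390],(600,600),interpolation=cv2.INTER_CUBIC))
S=cam("scene")
for z in (.0594,.0934):
    q=S@[.5748,-.026,z,1]; q=q/q[2]; print(z,(q[:2]-[285,170])*600/105)
E
```

```text
0.0594 [283.74618147 312.2508549 ]
0.0934 [286.15885849 236.65381185]
```

View pics/s5.png

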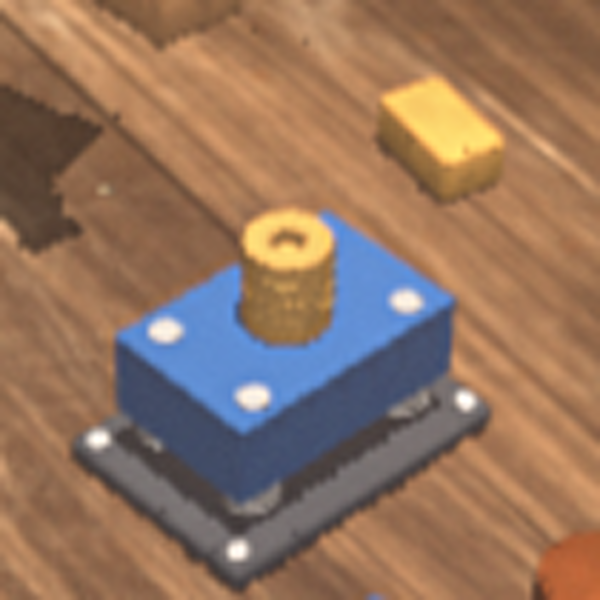

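The view shows the bushing upright with its head on the block all round. Its top is at crop (288,239), against (286,237) predicted for fully seated. The 18 N press was also above the largest friction given (15 N).

```bash
python3 -c "
from workcell import workorder
print(workorder.hand_in())"
```

```text
the job is handed in; nothing more can be done
None
```

I pressed the brass bushing into the largest blue jig block until its shoulder landed (about 18 N measured), let go, moved the arm clear and handed the job in after about 14 s on the robot clock; no verdict came back.

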